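# Start a cold wash on the top-loader

## Task

The washing machine is loaded and switched on, but its lid is ajar and the wrong wash is chosen: with your fingertips, gently push the lid fully shut, then press the blue cold-wash key (snowflake) all the way down and let it come back, then do the same with the big green start key and withdraw. Press no other key, do not press hard, never lift the lid, and leave the bottles and the tub on the machine as they stand.

Things in the scene. Friction and masses are not known exactly. Their poses are not given: they have to be found in the camera images.
- washer: white top-loading washing machine, 620 x 620 mm, fixed, front to the robot. Origin: middle of its front face at bench height; x into the machine, y to the robot's left, z up. The dark control strip slopes up 8 degrees going back; its middle is 63 mm behind the front, 115 mm above the origin. Flat white shoulders 95 mm wide, 130 mm up, run along both sides of the lid.
- key_cold_top (a point): middle of the top face of the COLD WASH key: blue square cap 30 x 30 mm with a white snowflake, second from the left (seen from the robot) in the row of four square programme keys. The cap stands 9 mm above the strip. Axes: the washer's, tilted with the strip (z out of it).
- key_cold (a joint): travel of the cold key: 0 released, 0.006 m fully pressed (square to the strip, downwards); a spring returns it: it starts to give at 1 N and is fully down at 6 N
- key_start_top (a point): middle of the top face of the START key: large round green key, 40 mm across, with a white triangle and two bars, alone at the right-hand (-y) end of the strip. The cap stands 9 mm above the strip. Axes: the washer's, tilted with the strip (z out of it).
- key_start (a joint): travel of the start key: 0 released, 0.006 m fully pressed (square to the strip, downwards); a spring returns it: it starts to give at 1 N and is fully down at 6 N
- key_spin_top (a point): middle of the top face of the spin-only programme key: grey square cap 30 x 30 mm with a white ring, leftmost of the four, 50 mm left of the cold key. The cap stands 9 mm above the strip. Axes: the washer's, tilted with the strip (z out of it).
- key_spin (a joint): travel of the spin key: 0 released, 0.006 m fully pressed (square to the strip, downwards); a spring returns it: it starts to give at 1 N and is fully down at 6 N
- key_warm_top (a point): middle of the top face of the warm-wash programme key: yellow square cap 30 x 30 mm with two dots, 50 mm right of the cold key; its small lamp is lit. The cap stands 9 mm above the strip. Axes: the washer's, tilted with the strip (z out of it).
- key_warm (a joint): travel of the warm key: 0 released, 0.006 m fully pressed (square to the strip, downwards); a spring returns it: it starts to give at 1 N and is fully down at 6 N
- key_hot_top (a point): middle of the top face of the hot-wash programme key: orange square cap 30 x 30 mm with three dots, 100 mm right of the cold key. The cap stands 9 mm above the strip. Axes: the washer's, tilted with the strip (z out of it).
- key_hot (a joint): travel of the hot key: 0 released, 0.006 m fully pressed (square to the strip, downwards); a spring returns it: it starts to give at 1 N and is fully down at 6 N
- key_power_top (a point): middle of the top face of the power key: round red key, 28 mm across, alone at the left-hand (+y) end of the strip (pressing it would switch the machine off). The cap stands 9 mm above the strip. Axes: the washer's, tilted with the strip (z out of it).
- key_power (a joint): travel of the power key: 0 released, 0.006 m fully pressed (square to the strip, downwards); a spring returns it: it starts to give at 1 N and is fully down at 6 N
- lid_front (a point): where to push the lid: on its top, on the centre line, 45 mm behind its front edge; turns with the lid. Lid: white frame with clear window, 420 mm wide, 425 deep, 22 thick, hinged at its far edge, 380 mm beyond this point and 22 mm lower (lid shut). With the lid shut the point is 182 mm behind the washer's front face and 154 mm above the washer's origin.
- lid: the lid itself; origin at the middle of the lower edge of its front (137 mm behind the washer's front face when shut), x towards the hinge, y to the robot's left, z out of its top. It starts 0.14 to 0.30 rad ajar, front edge up; level is shut. The hinge is damped and stiff: the lid stays where it is left and a push of 1 to 5 N at lid_front takes it down onto rubber buffers
- softener: pink round bottle with a white cap, 60 mm across, 165 mm high, loose, standing on a shoulder of the washer; origin at the centre of its underside, z up
- soap: turquoise soap bottle with a white pump, 54 mm across, 156 mm high, loose, standing on a shoulder of the washer; origin at the centre of its underside, z up
- tub: white round tub with a blue screw lid, 64 mm across, 85 mm high, loose, standing on a shoulder of the washer; origin at the centre of its underside, z up
Mind the look-alikes: they are no part of the job. Several things have the shape of the tub; the one meant has the colours described above.

How it is judged:
By the outcome, as a careful person would: the job done as asked, in the order asked, and still so for the second after the job is handed in, with the robot touching nothing.
It also fails if it takes over 48 s, if anything falls off the work surface, if the arm or the gripper's body presses on something with over 40 N, if the wrist force passes 120 N, or if a joint passes its speed limit or range.

## Robot

A 7-joint arm with a two-finger parallel gripper is mounted at the origin on the work surface. World frame = base frame: x ahead of the robot, y to its left, z up, the work surface at z = 0. Lengths are in m, angles in rad, forces in N, time in s.
With the tool pointing down it reaches from about 0.425 to 0.925 m from the base axis. Payload 6.8 kg.
Tool frame: the origin (TCP) lies midway between the tips of the shut fingers; the grasp point (between the pads) lies 19 mm behind it; z points along the fingers, y is the line along which they close (so a half turn about z gives the same grasp; the last joint's range is limited). The gripper opens to 85 mm and grips with 20 to 120 N. Pads are 22 mm wide; open, the fingers measure 114 mm over their backs; the gripper's body (76 mm by 85 mm) begins 54 mm behind the grasp point. The pads swing forward as they close: fully open they stand 13 mm farther back than shut.
Start: joints at [1.012, 0.477, 0.022, 1.555, -0.011, 1.109, -0.083], TCP at [0.294, -0.608, 0.231] pointing down, gripper open.
Joint ranges: [-2.96, 2.96], [-0.34, 2.1], [-1.41, 1.46], [0.24, 2.44], [-1.37, 4.51], [0.17, 1.92], [-2.96, 2.96]. Speed limits (rad/s): [2.39, 2.39, 3.14, 3.14, 3.14, 3.14, 3.14].

## Interface

Orientations are given as a unit quaternion [w, x, y, z].
In Python, from station import bot, imaging gives the robot as it stands.
- The arm moves only by the tool move_arm, never from a script. Its argument "commands" is a list that holds one entry, the list of rows, each a list of 7 numbers: the shift along the tool's x, y, z in m, then the turn, a rotation vector about the tool's x, y, z in degrees, then the finger opening in m, from 0 to 0.0854. In form: [[[x, y, z, rx, ry, rz, grip], ...]]. A call has 1 to 20 rows; each row shifts and turns the commanded pose from where the row before left it, along the tool's axes as they then stand; what a row does not reach is not made up. A row lasts 1/8 s, in which the tool goes at most 62.5 mm and 10.7 degrees, less where a joint would pass 70% of its speed; a pose out of reach is approached as far as the arm can. A call is refused whole if a number of a shift passes 0.0625 or a number of a turn 10.7, either way. A call with a gripper value outside its range is refused whole. The fingers move at their own pace and stop on an object; "squeeze" is the grip in N (left out, the last holds). Time passes only in rows, so rows that do not move let the fingers close. It gives the time, the measured TCP pose, the force, the opening and the grip force at its end, in the units of the state.
- bot.get_obs(): the state, without advancing time (a new reading comes with each control period).
- imaging.read_camera(name): name is "scene" or "top"; returns the picture (400x640x3 uint8, red, green, blue); there is no depth.
- imaging.calibration(name): a dict with "intrinsics" (3x3 intrinsics, pixels), "extrinsics" (4x4, takes a point from camera to world coordinates). Camera axes: x right, y down, z forward; pixel columns grow to the right and rows downward; lengths in m; the calibration is good to about 2 mm. A picture is of the moment at which its call begins. calibration takes no time and is no camera call.
- bot.hand_in(): hands the job in; it is judged then, once.
The state is a dict: "t": time; "q": joint angles; "joint_vel": joint speeds; "joint_torque": joint torques, N m; "eef_pos": TCP position; "tool_rot": TCP orientation; "contact_force": force on the tool from outside, world axes, zero at the start; "torque": the same for the moment, N m; "gripper_width": opening from 0.0 (shut) to 1.0 (fully open); "grasp_force": force on a finger pad.
Only numpy, scipy, OpenCV 4.12 (cv2) and the standard library are available. Lean on these libraries where they do the work, as an engineer would, in place of code of your own. Each camera call takes 0.05 s, during which the arm holds its last target. There are 200 camera calls.

## Working session

There is one attempt and no reset: what is moved stays moved. The work goes in short steps, Python scripts to look and compute and a tool call to move; the robot and the scene stay as the last step left them, time stands still between calls to the robot, and variables do not carry over. Pictures are saved under pics/ and viewed, at most 10 in all, crops included, and the job is handed in when it is done.

Besides the shell and the picture viewer there is one more tool, called after ">>>" in YAML: its name, and indented under it one key for each argument. move_arm: Moves the arm, as the interface text tells. Its arguments: {"type":"object","properties":{"commands":{"type":"array","items":{"type":"array","items":{"type":"array","items":{"type":"number"}}}},"squeeze":{"type":"number"}},"required":["commands"]}

```bash
ls; mkdir -p pics
python3 - <<'E'
from station import bot, imaging
import cv2
o=bot.get_obs();print(o)
for n in("scene","top"):
    cv2.imwrite(f"pics/{n}0.png",imaging.read_camera(n)[:,:,::-1]);c=imaging.calibration(n);print(c)
E
```

```text
pics
{'t': 0.0, 'q': array([ 1.01193139,  0.47781942,  0.02232724,  1.55645918, -0.01151075,
        1.10930365, -0.08313341]), 'joint_vel': array([ 1.20715645e-03,  4.28942664e-04,  8.50040374e-05,  1.00289351e-03,
       -5.46435793e-04,  3.62769834e-04, -1.32447311e-03]), 'joint_torque': array([ 7.23485828e-04, -5.96452045e+01,  1.60844665e+00, -2.81197751e+01,
        1.24697608e-02,  9.49470385e-03, -1.69559803e-05]), 'eef_pos': array([ 0.29380094, -0.60703902,  0.23030926]), 'tool_rot': array([-8.91444104e-04,  9.74708907e-01,  2.23476355e-01, -2.68022975e-04]), 'contact_force': array([ 0.71279135, -0.20887958, -0.51246383]), 'torque': array([ 0.02137921, -0.02086524, -0.01013304]), 'grasp_force': 0.0, 'gripper_width': 0.9980257333465454}
{'intrinsics': array([[482.07403361,   0.        , 317.9005076 ],
       [  0.        , 482.07403361, 207.96259727],
       [  0.        ,   0.        ,   1.        ]]), 'extrinsics': array([[-0.19828879,  0.78985413, -0.58035507,  1.2849063 ],
       [ 0.97999852,  0.14957983, -0.1312584 ,  0.23592314],
       [-0.01686558, -0.59477418, -0.80371589,  1.20280967],
       [ 0.        ,  0.        ,  0.        ,  1.        ]])}
{'intrinsics': array([[503.36187682,   0.        , 317.72883232],
       [  0.        , 503.36187682, 198.99716353],
       [  0.        ,   0.        ,   1.        ]]), 'extrinsics': array([[-0.00327551, -0.99595788,  0.08976171,  0.38786621],
       [-0.99992444,  0.00219853, -0.01209435,  0.07022668],
       [ 0.01184812, -0.08979455, -0.99588983,  1.67015576],
       [ 0.        ,  0.        ,  0.        ,  1.        ]])}
```

View pics/scene0.png

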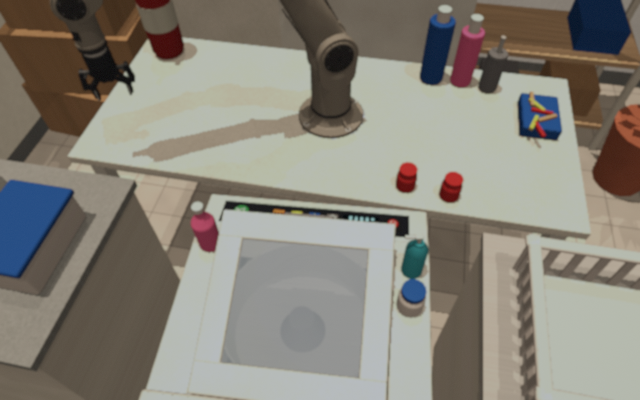

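View pics/top0.png

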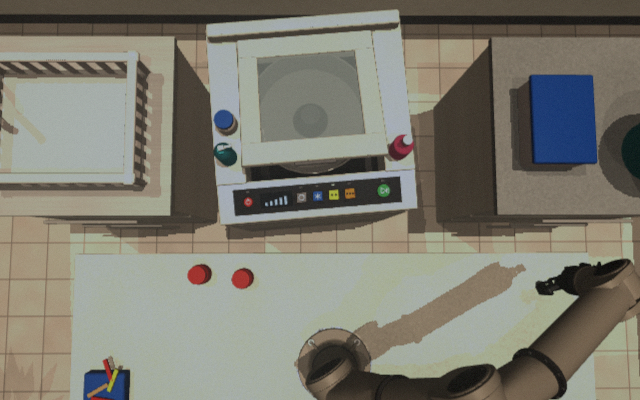

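The scene view shows the washer in front of the robot, with the lid ajar, the softener on the right shoulder, and the soap and tub on the left. In the top view the keys are at about power (248,202), cold (318,196), warm (334,195), hot (350,193) and start (383,190). The lid's front edge runs from (244,164) to (385,152).

```bash
cat > h.py <<'E'
import numpy as np, cv2
from station import bot, imaging
from scipy.spatial.transform import Rotation as R
def ray(n,uv):
    c=imaging.calibration(n);K,E=c["intrinsics"],c["extrinsics"]
    d=E[:3,:3]@np.linalg.solve(K,[uv[0],uv[1],1.]);return E[:3,3],d
def onz(n,uv,z):
    o,d=ray(n,uv);return o+d*(z-o[2])/d[2]
def proj(n,p):
    c=imaging.calibration(n);K,E=c["intrinsics"],c["extrinsics"]
    q=K@(E[:3,:3].T@(np.asarray(p)-E[:3,3]));return q[:2]/q[2]
def tool():
    o=bot.get_obs();q=o["tool_rot"];return o["eef_pos"],R.from_quat([q[1],q[2],q[3],q[0]]),o
E
python3 - <<'E'
from h import *
im=imaging.read_camera("top");hsv=cv2.cvtColor(im,cv2.COLOR_RGB2HSV)
P={}
for k,lo,hi,g in[("power",(0,120,90),(8,255,255),(248,202)),("cold",(100,110,80),(125,255,255),(318,196)),("warm",(22,120,90),(34,255,255),(334,195)),("hot",(8,120,90),(21,255,255),(350,193)),("start",(40,90,60),(85,255,255),(383,190))]:
    m=cv2.inRange(hsv,lo,hi);w=np.zeros_like(m);cv2.circle(w,g,11,255,-1);m&=w
    x,y,ww,hh=cv2.boundingRect(m);c=(x+(ww-1)/2,y+(hh-1)/2);P[k]=onz("top",c,.124);print(k,c,ww,hh,P[k].round(4))
y=P["power"]-P["start"];print("yaw",np.degrees(np.arctan2(-y[0],y[1])),np.linalg.norm(y))
y=P["cold"]-P["hot"];print("yaw",np.degrees(np.arctan2(-y[0],y[1])),np.linalg.norm(y))
cv2.imwrite("pics/t1.png",cv2.resize(im[0:240,190:430],None,fx=2.5,fy=2.5,interpolation=cv2.INTER_CUBIC)[:,:,::-1])
s=imaging.read_camera("scene");cv2.imwrite("pics/s1.png",cv2.resize(s[190:400,130:450],None,fx=2.5,fy=2.5,interpolation=cv2.INTER_CUBIC)[:,:,::-1])
E
```

```text
power (248.0, 201.5) 9 10 [0.52   0.2661 0.124 ]
cold (317.5, 195.5) 10 10 [0.5381 0.0521 0.124 ]
warm (333.5, 194.0) 10 11 [0.5426 0.0027 0.124 ]
hot (349.5, 193.0) 10 11 [ 0.5456 -0.0468  0.124 ]
start (383.0, 190.0) 13 13 [ 0.5547 -0.1506  0.124 ]
yaw 4.7690212242687835 0.41816548561225936
yaw 4.365601847198173 0.09919837515926845
```

View pics/t1.png

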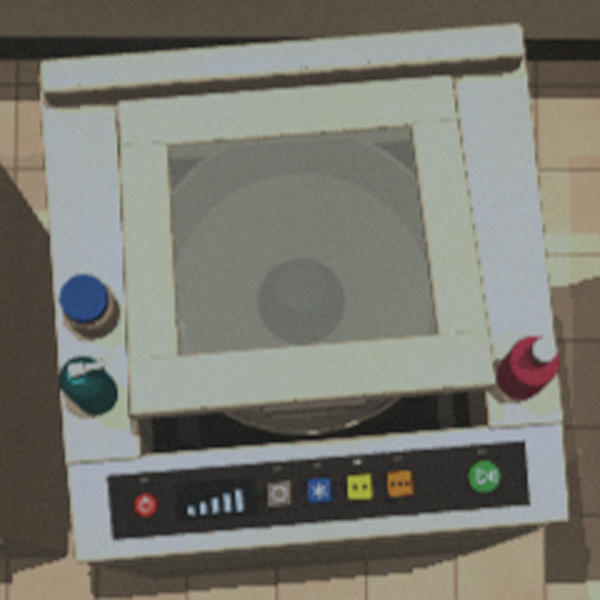

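View pics/s1.png

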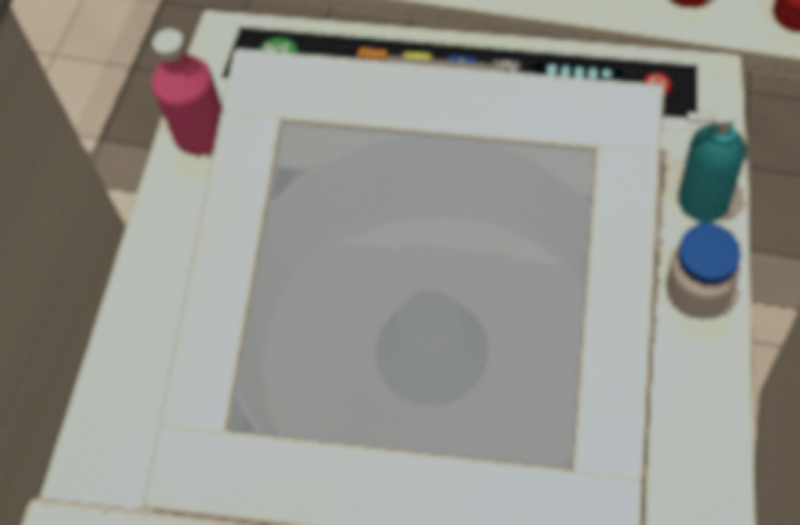

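Run:
```python
from h import *
f=lambda u,v:(190+u/2.5,v/2.5)
L=onz("top",f(78,560),.106);Rr=onz("top",f(568,521),.106);print(L,Rr,np.linalg.norm(L-Rr))
y=L-Rr;psi=np.arctan2(-y[0],y[1]);print(np.degrees(psi))
psi=np.radians(4.7)
X=np.array([np.cos(psi),np.sin(psi),0]);Y=np.array([-X[1],X[0],0])
mid=(L+Rr)/2
cold=np.array([.5381,.0521,.124]);start=np.array([.5547,-.1506,.124])
for k in(cold,start):print("wrt mid",(k-mid)@X,(k-mid)@Y)
O=mid.copy();O[2]=0;O+=X*(((cold+start)/2-X*0-O)@X-.0618);print("O",O)
def tri(a,b):
    o1,d1=ray("top",a);o2,d2=ray("scene",b);s=np.linalg.lstsq(np.c_[d1,-d2],o2-o1,rcond=None)[0]
    p,q=o1+s[0]*d1,o2+s[1]*d2;return (p+q)/2,np.linalg.norm(p-q)
g=lambda u,v:(130+u/2.5,190+v/2.5)
for a,b in((f(131,413),g(662,85)),(f(495,382),g(235,52))):
    p,e=tri(a,b);print("corner",p.round(4),e.round(4),"washer",((p-O)@X).round(4),((p-O)@Y).round(4))
for a in(.14,.18,.2,.22,.24,.26,.3):
    r=lambda x,z:O+X*(.562-(x*np.cos(a))+z*-0+z*np.sin(a)*1)+np.array([0,0,.132+x*np.sin(a)+z*np.cos(a)])
    for lab,z in(("top",.022),("bot",0)):
        p=r(.425,z);print(a,lab,*(proj(n,p+Y*s).round(1) for n in("top","scene") for s in(.21,-.21)))
    print("  front pt",r(.38,.022).round(4))
```

```text
[0.45170241 0.35067742 0.106     ] [ 0.49868368 -0.25927477  0.106     ] 0.6117588650314204
4.404482591823383
wrt mid 0.06321972256009661 0.001222656013375151
wrt mid 0.06315496748196667 -0.20215592153789955
O [0.47657572 0.045815   0.        ]
corner [0.6122 0.2685 0.2533] 0.0039 washer 0.1534 0.2108
corner [ 0.6478 -0.1471  0.2488] 0.0034 washer 0.1549 -0.2063
0.14 top [244.1 170.5] [387.2 158.7] [391.9 230.2] [225.3 215.6]
0.14 bot [245.2 172.6] [386.2 160.9] [391. 234.] [227.  219.6]
  front pt [0.6647 0.0613 0.2068]
0.18 top [243.3 168.4] [388.  156.5] [392.6 227.6] [223.8 212.9]
0.18 bot [244.4 170.9] [387.  159.1] [391.7 231.2] [225.7 216.6]
  front pt [0.668  0.0616 0.2217]
0.2 top [242.8 167.3] [388.3 155.3] [393.  226.4] [223.1 211.6]
0.2 bot [243.9 169.9] [387.3 158. ] [392.1 229.9] [224.9 215.2]
  front pt [0.6699 0.0617 0.2291]
0.22 top [242.4 166.1] [388.7 154. ] [393.3 225.2] [222.3 210.3]
0.22 bot [243.5 168.9] [387.7 157. ] [392.4 228.6] [224.2 213.9]
  front pt [0.6719 0.0619 0.2364]
0.24 top [241.9 164.8] [389.  152.7] [393.7 224.1] [221.4 209.2]
0.24 bot [243.1 167.8] [388.1 155.8] [392.7 227.3] [223.5 212.6]
  front pt [0.674  0.062  0.2437]
0.26 top [241.5 163.5] [389.4 151.3] [394. 223.] [220.6 208. ]
0.26 bot [242.6 166.6] [388.4 154.6] [393.1 226.1] [222.7 211.3]
  front pt [0.6763 0.0622 0.251 ]
0.3 top [240.5 160.6] [390.1 148.3] [394.7 221. ] [218.9 205.9]
0.3 bot [241.7 164.1] [389.2 151.9] [393.8 223.8] [221.1 208.9]
  front pt [0.6814 0.0627 0.2653]
```

The lid is about 0.24 rad ajar, so lid_front is near (0.674, 0.062, 0.244). The cold key is near (0.538, 0.052) and the start key near (0.555, -0.151), both at z 0.124. I'll go above the lid with the fingers shut.

>>> move_arm:
  commands:
    - [[0,0,-0.05,0,0,5.28,0],[0,0,-0.05,0,0,5.28,0],[0,0,-0.05,0,0,5.28,0],[0,0,-0.04,0,0,5.28,0],[0.027,-0.04,0,0,0,0,0],[0.027,-0.04,0,0,0,0,0],[0.027,-0.04,0,0,0,0,0],[0.027,-0.04,0,0,0,0,0],[0.027,-0.04,0,0,0,0,0],[0.027,-0.04,0,0,0,0,0],[0.027,-0.04,0,0,0,0,0],[0.027,-0.04,0,0,0,0,0],[0.027,-0.04,0,0,0,0,0],[0.027,-0.04,0,0,0,0,0],[0.027,-0.04,0,0,0,0,0],[0.027,-0.04,0,0,0,0,0],[0.027,-0.04,0.01,0,0,0,0],[0.027,-0.04,0.02,0,0,0,0],[0.027,-0.04,0.03,0,0,0,0],[0.027,-0.035,0.03,0,0,0,0]]
  squeeze: 20

```text
t: 2.7
eef_pos: [0.6731, 0.0624, 0.3304]
tool_rot: [-0.0, 0.999, 0.041, 0.0]
contact_force: [0.5, 0.4, -0.2]
gripper_width: 0.001
grasp_force: 0.0
```

>>> move_arm:
  commands:
    - [[0,0,0.02,0,0,0,0],[0,0,0.02,0,0,0,0],[0,0,0.015,0,0,0,0],[0,0,0.01,0,0,0,0],[0,0,0.005,0,0,0,0],[0,0,0.003,0,0,0,0],[0,0,0.003,0,0,0,0],[0,0,0.003,0,0,0,0],[0,0,0.003,0,0,0,0]]

```text
t: 3.82
eef_pos: [0.6726, 0.0608, 0.2493]
tool_rot: [-0.0, 0.999, 0.041, 0.0]
contact_force: [0.9, 0.1, -0.1]
gripper_width: 0.0
grasp_force: 0.0
```

Run:
```python
from h import *
a=imaging.read_camera("top")[100:220,240:400];b=imaging.read_camera("scene")[180:300,220:380]
cv2.imwrite("pics/c1.png",cv2.resize(np.hstack([a,b]),None,fx=2.5,fy=2.5)[:,:,::-1])
print(proj("top",[.6731,.0624,.25])-[240,100],proj("scene",[.6731,.0624,.25])-[220,180])
```

```text
[74.25624283 44.26564013] [84.12980129 52.20616815]
```

View pics/c1.png

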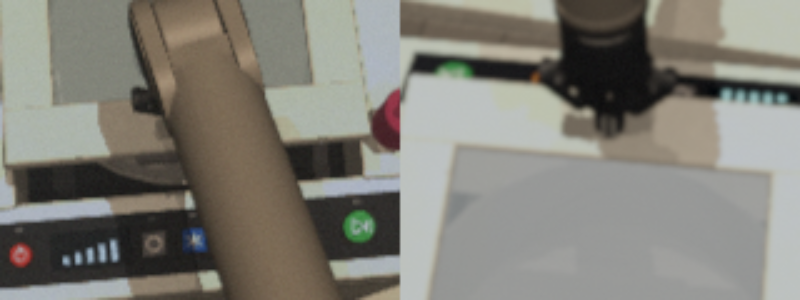

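The left half (top view) shows the arm over the lid. The right half (scene view) shows the fingertips at about (608,128), just above the middle of the front band of the lid frame. Next I push down along the lid's arc.

>>> move_arm:
  commands:
    - [[0,0,0.002,0,0,0,0],[0,0,0.002,0,0,0,0],[0,0,0.002,0,0,0,0],[0,0,0.002,0,0,0,0],[-0.0005,0,0.002,0,0,0,0],[-0.0005,0,0.002,0,0,0,0],[-0.0005,0,0.002,0,0,0,0],[-0.0005,0,0.002,0,0,0,0]]

```text
t: 4.92
eef_pos: [0.6705, 0.0606, 0.2332]
tool_rot: [0.0, 0.999, 0.041, -0.0]
contact_force: [-1.0, -0.8, 1.2]
gripper_width: -0.0
grasp_force: 0.6
```

>>> move_arm:
  commands:
    - [[-0.0005,0,0.002,0,0,0,0],[-0.0005,0,0.002,0,0,0,0],[-0.0005,0,0.002,0,0,0,0],[-0.0005,0,0.002,0,0,0,0],[-0.0005,0,0.002,0,0,0,0],[-0.0005,0,0.002,0,0,0,0],[-0.0005,0,0.002,0,0,0,0],[-0.0005,0,0.002,0,0,0,0]]

```text
t: 5.92
eef_pos: [0.6666, 0.0603, 0.2172]
tool_rot: [-0.0, 0.999, 0.041, 0.0]
contact_force: [-0.5, -0.5, 0.7]
gripper_width: -0.001
grasp_force: 0.6
```

>>> move_arm:
  commands:
    - [[-0.0004,0,0.003,0,0,0,0],[-0.0004,0,0.003,0,0,0,0],[-0.0004,0,0.003,0,0,0,0],[-0.0004,0,0.003,0,0,0,0],[-0.0004,0,0.003,0,0,0,0],[-0.0004,0,0.003,0,0,0,0],[-0.0004,0,0.003,0,0,0,0],[-0.0004,0,0.003,0,0,0,0],[-0.0004,0,0.003,0,0,0,0],[-0.0004,0,0.003,0,0,0,0],[-0.0004,0,0.003,0,0,0,0],[-0.0004,0,0.003,0,0,0,0],[-0.0004,0,0.003,0,0,0,0],[-0.0004,0,0.003,0,0,0,0]]

```text
t: 7.68
eef_pos: [0.661, 0.0598, 0.1751]
tool_rot: [0.0, 0.999, 0.041, 0.0]
contact_force: [-0.1, 0.7, 1.5]
gripper_width: 0.002
grasp_force: 0.7
```

>>> move_arm:
  commands:
    - [[-0.0002,0,0.002,0,0,0,0],[-0.0002,0,0.002,0,0,0,0],[-0.0002,0,0.002,0,0,0,0],[-0.0002,0,0.002,0,0,0,0],[0,0,0.002,0,0,0,0],[0,0,0.002,0,0,0,0],[0,0,0.002,0,0,0,0],[0,0,0.002,0,0,0,0],[0,0,0.001,0,0,0,0],[0,0,0.001,0,0,0,0]]

```text
t: 8.93
eef_pos: [0.6602, 0.0597, 0.1573]
tool_rot: [0.0, 0.999, 0.041, 0.0]
contact_force: [-1.1, -0.7, 1.0]
gripper_width: 0.002
grasp_force: 0.6
```

>>> move_arm:
  commands:
    - [[0,0,0.001,0,0,0,0],[0,0,0.001,0,0,0,0],[0,0,0.001,0,0,0,0],[0,0,0.0005,0,0,0,0],[0,0,0,0,0,0,0]]

```text
t: 9.55
eef_pos: [0.6602, 0.0597, 0.1539]
tool_rot: [0.0, 0.999, 0.041, 0.0]
contact_force: [-1.3, 0.9, 2.0]
gripper_width: 0.002
grasp_force: 1.1
```

>>> move_arm:
  commands:
    - [[0,0,0.0007,0,0,0,0],[0,0,0.0007,0,0,0,0],[0,0,0,0,0,0,0]]

```text
t: 9.93
eef_pos: [0.6602, 0.0597, 0.1531]
tool_rot: [0.0, 0.999, 0.041, 0.0]
contact_force: [-2.5, -1.0, 6.6]
gripper_width: -0.002
grasp_force: 3.4
```

>>> move_arm:
  commands:
    - [[0,0,-0.005,0,0,0,0],[0,0,-0.015,0,0,0,0],[0,0,-0.02,0,0,0,0],[0,0,-0.02,0,0,0,0],[-0.02,0,0,0,0,0,0],[-0.035,-0.001,0,0,0,0,0],[-0.035,-0.001,0,0,0,0,0],[-0.036,0,0,0,0,0,0],[0,0,0.01,0,4,0,0],[0,0,0.02,0,4,0,0],[0,0,0,0,0,0,0]]

```text
t: 11.3
eef_pos: [0.5343, 0.0511, 0.1825]
tool_rot: [-0.002, 0.997, 0.041, 0.069]
contact_force: [-0.3, -0.1, -0.2]
gripper_width: 0.002
grasp_force: 0.0
```

Run:
```python
from h import *
p,r,o=tool();print(p,r.as_matrix().round(3))
a=imaging.read_camera("top")[60:220,200:420];b=imaging.read_camera("scene")[180:340,210:430]
cv2.imwrite("pics/c2.png",cv2.resize(np.vstack([a,b]),None,fx=1.8,fy=1.8,interpolation=cv2.INTER_CUBIC)[:,:,::-1])
b2=imaging.read_camera("scene")[185:265,215:415];cv2.imwrite("pics/c3.png",cv2.resize(b2,None,fx=4,fy=4,interpolation=cv2.INTER_CUBIC)[:,:,::-1])
q=lambda x:((proj("scene",x)-[215,185])*4).round(0)
print("tip",q(p),"cold",q([.538,.052,.124]),"start",q([.5547,-.1506,.124]))
```

```text
[0.53427151 0.05111928 0.18246914] [[ 0.987  0.082  0.137]
 [ 0.082 -0.997  0.01 ]
 [ 0.137  0.001 -0.991]]
tip [389.  71.] cold [391. 127.] start [101. 102.]
```

View pics/c2.png

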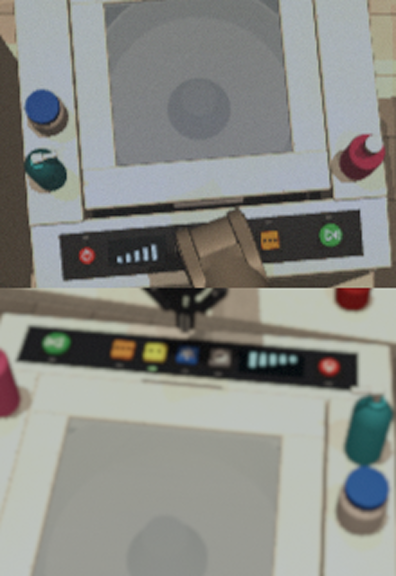

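View pics/c3.png

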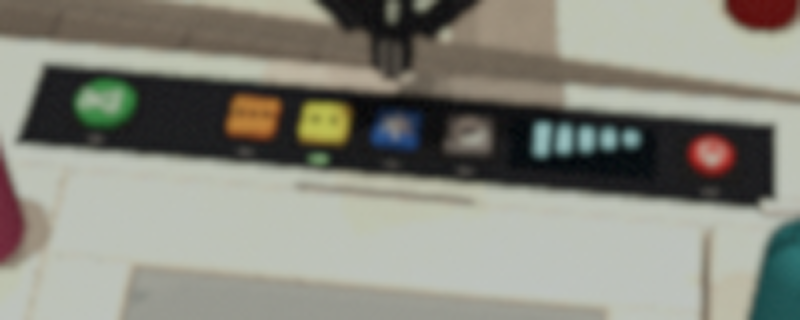

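The lid is shut flat (t=11.3). In the close-up the tip is at (391,72) and the cold key at (397,129); the start key at (105,102) and the lit warm lamp at (318,158) are also visible. My estimate is within about 2 mm.

>>> move_arm:
  commands:
    - [[-0.004,-0.002,0.015,0,0,0,0],[0,0,0.015,0,0,0,0],[0,0,0.012,0,0,0,0],[0,0,0.008,0,0,0,0],[0,0,0.004,0,0,0,0],[0,0,0.002,0,0,0,0],[0,0,0.002,0,0,0,0]]

```text
t: 12.32
eef_pos: [0.54, 0.0538, 0.1247]
tool_rot: [-0.003, 0.997, 0.041, 0.07]
contact_force: [-0.2, -0.6, -0.2]
gripper_width: -0.001
grasp_force: 0.0
```

>>> move_arm:
  commands:
    - [[-0.001,0,0.001,0,0,0,0],[0,0,0.001,0,0,0,0],[0,0,0.001,0,0,0,0],[0,0,0.001,0,0,0,0],[0,0,0,0,0,0,0]]

```text
t: 12.95
eef_pos: [0.5399, 0.0539, 0.1207]
tool_rot: [-0.003, 0.997, 0.041, 0.07]
contact_force: [1.9, 0.1, 4.4]
gripper_width: -0.001
grasp_force: 2.0
```

>>> move_arm:
  commands:
    - [[0,0,0.001,0,0,0,0],[0,0,0.001,0,0,0,0],[0,0,0,0,0,0,0]]

```text
t: 13.32
eef_pos: [0.5402, 0.0539, 0.1187]
tool_rot: [-0.003, 0.997, 0.041, 0.07]
contact_force: [1.5, 0.2, 5.9]
gripper_width: -0.002
grasp_force: 2.8
```

>>> move_arm:
  commands:
    - [[0,0,0.0008,0,0,0,0],[0,0,0.0008,0,0,0,0],[0,0,0,0,0,0,0]]

```text
t: 13.7
eef_pos: [0.5403, 0.0539, 0.1183]
tool_rot: [-0.003, 0.997, 0.041, 0.07]
contact_force: [-4.7, -0.5, 18.6]
gripper_width: -0.0
grasp_force: 9.6
```

It bottomed out with a clear force step. Releasing and moving over to the start key.

>>> move_arm:
  commands:
    - [[0,0,-0.003,0,0,0,0],[0,0,-0.006,0,0,0,0],[0,0,-0.016,0,0,0,0],[0,0,-0.016,0,0,0,0],[0,0.015,0,0,0,0,0],[0,0.025,0,0,0,0,0],[0,0.025,0,0,0,0,0],[0,0.025,0,0,0,0,0],[0,0.025,0,0,0,0,0],[0,0.025,0,0,0,0,0],[0,0.025,0,0,0,0,0],[0,0.025,0,0,0,0,0],[0,0.014,0,0,0,0,0],[0,0,0,0,0,0,0]]

```text
t: 15.45
eef_pos: [0.5504, -0.1514, 0.1571]
tool_rot: [-0.003, 0.997, 0.04, 0.069]
contact_force: [0.1, 0.2, 0.5]
gripper_width: 0.002
grasp_force: 0.0
```

Run:
```python
from h import *
p,r,o=tool();print(p,"delta tool",r.inv().apply(np.array([.555,-.150,.124])-p).round(4))
b2=imaging.read_camera("scene")[185:265,215:415];cv2.imwrite("pics/c4.png",cv2.resize(b2,None,fx=4,fy=4,interpolation=cv2.INTER_CUBIC)[:,:,::-1])
```

```text
[ 0.55041949 -0.15141012  0.15708653] delta tool [ 0.     -0.001   0.0334]
```

View pics/c4.png

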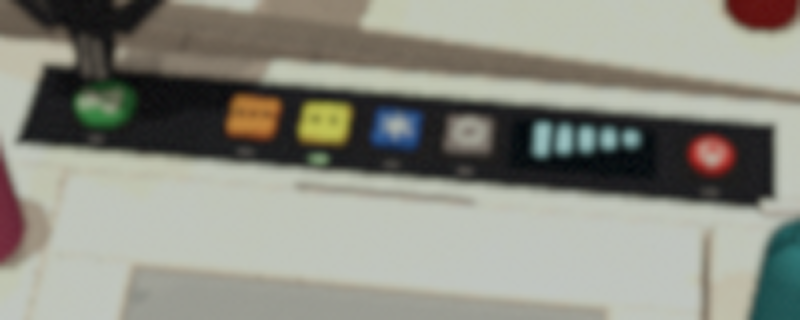

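The tip is at about (95,72), just above the green start key at (105,102). The caps have all returned to full height. The drawn lamp at (318,158) is unchanged, but the cold press did show the 6 mm spring ramp and then the hard stop. Next I press start.

>>> move_arm:
  commands:
    - [[0,-0.001,0.012,0,0,0,0],[0,0,0.01,0,0,0,0],[0,0,0.006,0,0,0,0],[0,0,0.003,0,0,0,0],[0,0,0.002,0,0,0,0],[0,0,0.001,0,0,0,0],[0,0,0.001,0,0,0,0],[0,0,0.001,0,0,0,0],[0,0,0.001,0,0,0,0],[0,0,0,0,0,0,0]]

```text
t: 16.75
eef_pos: [0.556, -0.1485, 0.1209]
tool_rot: [-0.003, 0.997, 0.041, 0.07]
contact_force: [-1.9, 0.8, 3.5]
gripper_width: -0.003
grasp_force: 1.9
```

>>> move_arm:
  commands:
    - [[0,0,0.001,0,0,0,0],[0,0,0.001,0,0,0,0],[0,0,0.0004,0,0,0,0],[0,0,0,0,0,0,0]]

```text
t: 17.25
eef_pos: [0.5564, -0.1485, 0.1185]
tool_rot: [-0.003, 0.997, 0.041, 0.07]
contact_force: [-2.8, 1.7, 4.4]
gripper_width: 0.002
grasp_force: 2.8
```

>>> move_arm:
  commands:
    - [[0,0,0.0005,0,0,0,0],[0,0,0.0005,0,0,0,0],[0,0,0,0,0,0,0]]

```text
t: 17.62
eef_pos: [0.5564, -0.1485, 0.1183]
tool_rot: [-0.003, 0.997, 0.041, 0.07]
contact_force: [-6.4, 1.6, 13.8]
gripper_width: 0.002
grasp_force: 6.9
```

Bottomed out. Withdrawing.

>>> move_arm:
  commands:
    - [[0,0,-0.003,0,0,0,0],[0,0,-0.006,0,0,0,0],[0,0,-0.02,0,0,0,0],[0,0,-0.03,0,0,0,0],[0,0,-0.04,0,0,0,0],[0,0,-0.04,0,0,0,0],[0,0,-0.04,0,0,0,0],[0,0.03,0,0,0,0,0],[0,0.04,0,0,0,0,0],[0,0.04,0,0,0,0,0],[0,0.03,0,0,0,0,0],[0,0,0,0,0,0,0]]

```text
t: 19.12
eef_pos: [0.5422, -0.2933, 0.294]
tool_rot: [-0.002, 0.997, 0.039, 0.069]
contact_force: [0.3, 0.9, 0.0]
gripper_width: 0.002
grasp_force: 0.0
```

Run:
```python
from h import *
b=imaging.read_camera("scene")[185:335,190:440];a=imaging.read_camera("top")[60:220,190:440]
cv2.imwrite("pics/c5.png",cv2.resize(np.vstack([a,b]),None,fx=1.9,fy=1.9,interpolation=cv2.INTER_CUBIC)[:,:,::-1])
```

```text
(no output)
```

View pics/c5.png

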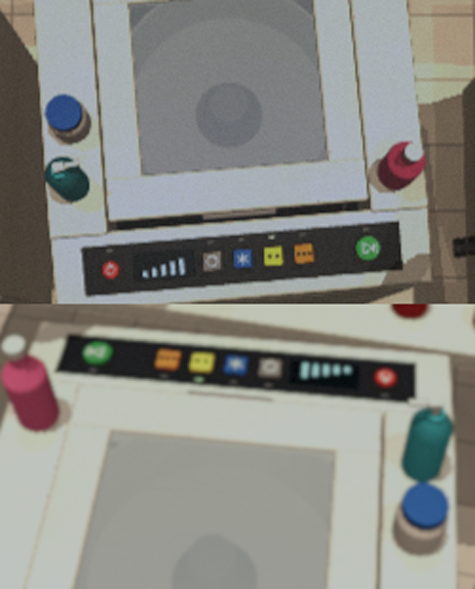

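The lid is shut, the bottles and tub stand where they were, all keys are up, and the arm is clear at the right. Handing in.

```bash
python3 -c "
from station import bot
print(bot.hand_in())"
```

```text
the job is handed in; nothing more can be done
None
```

I pushed the lid shut, pressed the cold and then the start key to the bottom (peaks about 19 N and 14 N), withdrew and handed in at 19 s; the warm-wash lamp stayed lit, so only the force readings show that the cold press took.

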